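# Feel out the code of a push-button strongbox and open it

### The job

The customer has lost the code of this strongbox: two of its five buttons are in it. Find them by pressing slowly and feeling for the snap, push those two just over, let go of any button that stays soft before it goes deep, and press gently throughout, so that the lock is not damaged; then pull the drawer well open, let go of it, and leave the things round the box where they are.

Things in the scene. Friction and masses are not known exactly. Their poses are not given: they have to be found in the camera images.
- strongbox: the customer's small steel strongbox, painted grey, 150 deep (x) x 200 wide (y) x 76 high, fixed to the worktop on rubber feet. Origin at the centre of its underside, z up, x pointing from its drawer front to its back. A steel lock plate, 48 x 188, 2 thick, lies on its top (upper face 78 above the origin) and carries the five buttons in a row along y. The brass key override behind the row is not used
- drawer (a joint): how far the drawer is pulled out of the strongbox's front, 0 shut to 0.075 m; it slides along the box's -x with about 2 N of friction and stays where it is left. While the lock holds it, it gives only a few mm, springily
- drawer_knob (a point): centre of the steel drawer knob's round head: 25 diameter, 14 long along the box's x, its axis level and square to the drawer front; centre 33 in front of the drawer front, 42 above the worktop (34 below the box's top); neck 13 diameter between head and front. Axes as the strongbox
- button_1: button 1, at the row's +y end: round metal cap, 15 diameter, in a flat collar (23 diameter, 2.4 high). Its origin is on its axis, level with the lock plate's upper face when the cap is up; the cap's flat top is 11 above the origin and moves down with it. z up. Full travel 9.5. The five buttons look alike, stand 34 apart and are numbered along -y
- button_2: button 2, shaped as button 1. On every button: the cap's return spring takes about 1.3 N at first touch and always brings the cap back up, whatever the stem below it does; there are 0.5 to 1.5 of free play before the cap meets that stem
- button_3: button 3 (middle), shaped as button 1. Two of the five, others each time, are in the code. On these the force climbs by about 2 N per mm of cap travel (past 4.5 N by 3 mm after first touch) to about 8 N; then, between 3.5 and 5.7 of travel, the stem snaps over and the force falls suddenly to 1 to 3 N. The stem stays set though the cap comes back up
- button_4: button 4, shaped as button 1. The three buttons that are not in the code stay soft, never above about 3.5 N; let go before 4.5 of cap travel they recover. Pressed past 5 to 6.5 (it varies) their stem tips over without a sharp snap, stays there and jams the drawer for good
- button_5: button 5, at the row's -y end, shaped as button 1
- padlock_mid (a point): centre of the body of a brass padlock standing beside the box, 18 x 45 x 70 high; stands 18 above the worktop. Leave it alone
- loupe_mid (a point): centre of a black eye loupe, 33 diameter x 30 high, standing on the worktop. Leave it alone
- lock_cylinder_mid (a point): middle of a brass lock cylinder, 17 x 64 x 37 high, on the worktop. Leave it alone

How it is judged:
By the outcome, as a careful person would: the job done as asked, in the order asked, and still so for the second after the job is handed in, with the robot touching nothing.
It also fails if it takes over 64 s, if anything falls off the work surface, if the arm or the gripper's body presses on something with over 40 N, if the wrist force passes 120 N, or if a joint passes its speed limit or range.

### The arm

A 7-joint arm with a two-finger parallel gripper is mounted at the origin on a cart in front of the work surface, level with it; the furniture and walls round the work are solid. World frame = base frame: x ahead of the robot, y to its left, z up, the work surface at z = 0. Lengths are in m, angles in rad, forces in N, time in s.
With the tool pointing down it reaches from about 0.425 to 0.825 m from the base axis. Payload 3.6 kg.
Tool frame: the origin (TCP) lies midway between the tips of the shut fingers; the grasp point (between the pads) lies 19 mm behind it; z points along the fingers, y is the direction in which the jaws open and shut (so a half turn about z gives the same grasp; the last joint's range is limited). The gripper opens to 93 mm and grips with 3 to 60 N. Pads are 15 mm wide; open, the fingers measure 128 mm over their backs; the gripper's body (75 mm by 188 mm) begins 65 mm behind the grasp point.
Start: joints at [1.183, 0.615, -0.013, 1.423, 0.008, 1.103, -0.04], TCP at [0.23, -0.608, 0.219] pointing down, gripper open.
Joint ranges: [-3.12, 3.12], [-0.3, 2.06], [-1.34, 1.32], [0.26, 2.42], [-1.36, 4.5], [0.01, 1.98], [-2.84, 2.84]. Speed limits (rad/s): [2.79, 2.79, 3.14, 3.14, 3.14, 3.14, 3.14].

### API

Orientations are given as a unit quaternion [x, y, z, w].
In Python, from cell import env, capture, get_calibration, ticket gives the robot as it stands.
- The arm moves only by the tool apply_moves, never from a script. Its argument "rows" is text: rows parted by semicolons, each of 5 numbers parted by spaces: the opening, from 0 (shut) to 1 (fully open), then the shift along the tool's x, y, z in cm, then the turn about the tool's z in rad. A call has 1 to 20 rows; each row is the pose to reach, as a shift and turn from the pose commanded when the call began, along the tool's axes at that moment; what a row does not reach only later rows make up. A row lasts 1/12 s, in which the tool goes at most 41.7 mm and 7.16 degrees, less where a joint would pass 70% of its speed; a pose out of reach is approached as far as the arm can. A call with a gripper value outside its range is refused whole. The fingers move at their own pace and stop on an object; "force" is the grip in N (left out, the last holds). Time passes only in rows, so rows that repeat a pose let the fingers close. It gives the time, the measured TCP pose, the force and the opening at its end, in the units of the state.
- env.get_obs(): the state, without advancing time (a new reading comes with each control period).
- capture(name): name is "scene" or "top" or "wrist"; returns the picture (384x512x3 uint8, red, green, blue); there is no depth.
- get_calibration(name): a dict with "mtx" (3x3 intrinsics, pixels), "rvec" (rotation vector, rad) and "tvec" (3), from world to camera coordinates, as OpenCV has them. Camera axes: x right, y down, z forward; pixel columns grow to the right and rows downward; lengths in m; the calibration is good to about 2 mm. A picture is of the moment at which its call begins: read the wrist's pose just before it. get_calibration takes no time and is no camera call; for the wrist camera it gives the pose at the moment of the call.
- ticket.close_job(): hands the job in, once; it reports no verdict.
The state is a dict: "t": time; "joints": joint angles; "qd": joint speeds; "effort": joint torques, N m; "tool_pos": TCP position; "tool_rot": TCP orientation; "wrist_force": force on the tool from outside, world axes, zero at the start; "torque": the same for the moment, N m; "grip_width": finger opening in m.
Only numpy, scipy, OpenCV 4.12 (cv2) and the standard library are available. Lean on these libraries where they do the work, as an engineer would, in place of code of your own. Each camera call takes 0.05 s, during which the arm holds its last target.

## Working session

There is one attempt and no reset: what is moved stays moved. The work goes in short steps, Python scripts to look and compute and a tool call to move; the robot and the scene stay as the last step left them, time stands still between calls to the robot, and variables do not carry over. Pictures are saved under pics/ and viewed, and the job is handed in when it is done.

Besides the shell and the picture viewer there is one more tool, called in YAML: its name, and indented under it one key for each argument. apply_moves: Moves the arm, as the interface text tells. Its arguments: {"type":"object","properties":{"rows":{"type":"string"},"force":{"type":"number"}},"required":["rows"]}

```bash
ls; mkdir -p pics
python3 - <<'E'
from cell import env,capture,get_calibration
import cv2
o=env.get_obs()
for k,v in o.items(): print(k,v)
for n in("scene","top"):
    im=capture(n); cv2.imwrite(f"pics/{n}0.png",im[:,:,::-1]); c=get_calibration(n); print(n,c)
E
```

```text
pics
t 0.0
joints [ 1.18251843  0.61592368 -0.01259167  1.4248867   0.00813528  1.10339107
 -0.04035918]
qd [-0.00050695 -0.00099218 -0.00031908  0.00175296  0.00094153  0.00101106
 -0.00094356]
effort [ 1.11409026e-04 -4.58939016e+01  2.09487593e-01 -1.65745765e+01
 -6.09699427e-02  2.04924279e-02  1.97254585e-04]
tool_pos [ 0.22976697 -0.60719335  0.2174824 ]
tool_rot [ 9.83674085e-01  1.79954603e-01 -2.70510296e-04 -1.25009506e-03]
wrist_force [-0.25000527 -0.16840342 -0.54982671]
torque [0.00583141 0.00463705 0.05478739]
grip_width 0.09297643638703981
scene {'mtx': array([[379.67026472,   0.        , 258.17157989],
       [  0.        , 379.67026472, 187.94906636],
       [  0.        ,   0.        ,   1.        ]]), 'rvec': array([ 1.2304219 , -2.03335195,  1.1322218 ]), 'tvec': array([0.2337813 , 0.33305726, 0.42107422])}
top {'mtx': array([[466.24743066,   0.        , 257.87786183],
       [  0.        , 466.24743066, 192.79115673],
       [  0.        ,   0.        ,   1.        ]]), 'rvec': array([ 2.01918057, -2.19889265,  0.23608996]), 'tvec': array([-0.00470137,  0.60967231,  0.87567953])}
```

View pics/scene0.png

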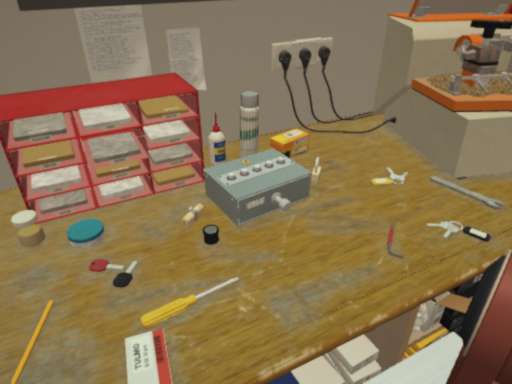

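View pics/top0.png

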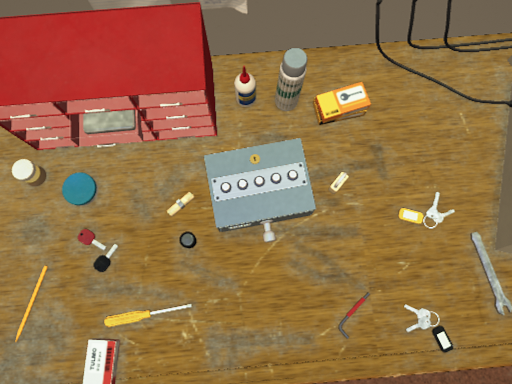

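The top view shows the box at about (260,184), its knob at (269,235), the loupe at (188,240), the cylinder at (180,204) and the padlock at (340,181). I'll enlarge these areas.

Run:
```python
import cv2
t=cv2.imread("pics/top0.png"); s=cv2.imread("pics/scene0.png")
cv2.imwrite("pics/top0c.png",cv2.resize(t[125:255,160:360],None,fx=4,fy=4,interpolation=cv2.INTER_CUBIC))
cv2.imwrite("pics/scene0c.png",cv2.resize(s[140:250,170:330],None,fx=5,fy=5,interpolation=cv2.INTER_CUBIC))
```

```text
(no output)
```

View pics/top0c.png

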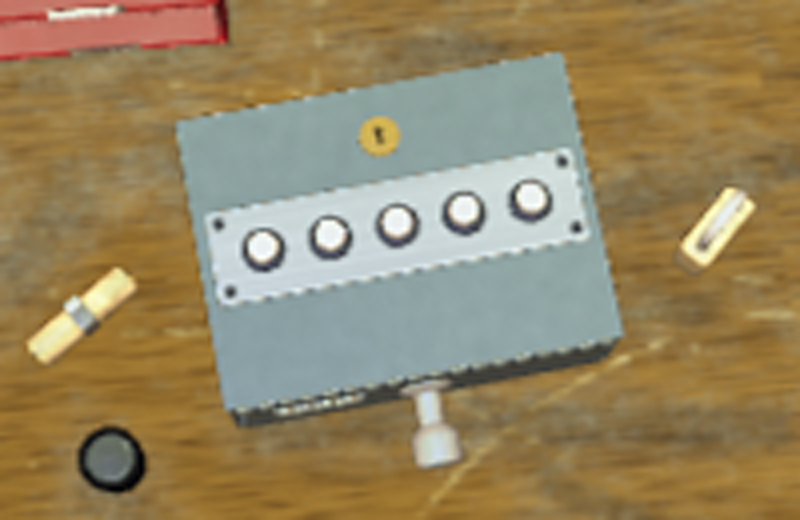

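View pics/scene0c.png

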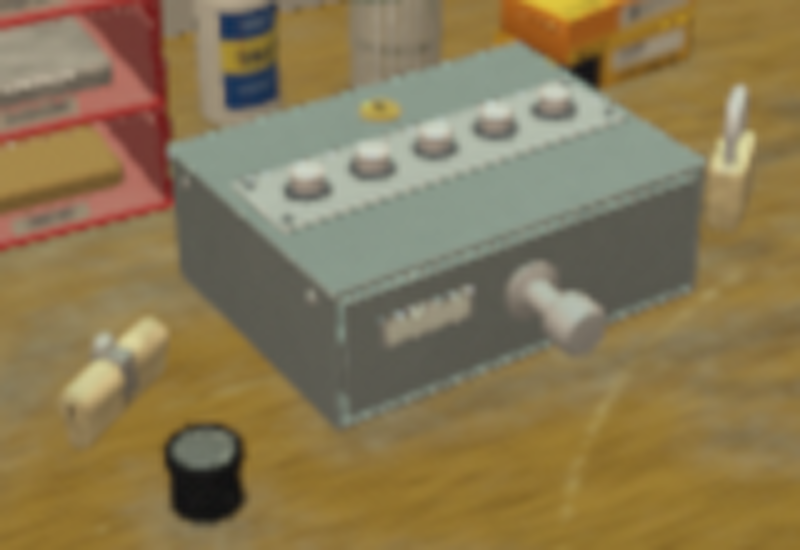

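```bash
cat > h.py <<'E'
import numpy as np, cv2
from scipy.optimize import least_squares
def proj(c,P):
    p,_=cv2.projectPoints(np.asarray(P,float).reshape(-1,3),np.array(c["rvec"]),np.array(c["tvec"]),c["mtx"],None); return p.reshape(-1,2)
def ray(c,uv,z):
    R=cv2.Rodrigues(np.array(c["rvec"]))[0]; C=-R.T@c["tvec"]
    d=R.T@np.linalg.inv(c["mtx"])@np.array([uv[0],uv[1],1.]); return C+d*(z-C[2])/d[2]
E
python3 - <<'E'
from h import *
from cell import get_calibration
T=get_calibration("top");S=get_calibration("scene")
ft=lambda a,x0,y0,k:(np.array(a,float)+.5)/k-.5+[x0,y0]
B=[(0.0,y,.089) for y in(.068,.034,0,-.034,-.068)]
# x of row unknown: param
pt=ft([(263,245),(330,234),(397,221),(464,209),(530,197),(179,122),(563,54),(621,336),(225,410)],160,125,4)
ps=ft([(308,178),(374,152),(435,131),(496,111),(555,95),(172,148),(515,43),(705,160),(340,297),(343,425),(695,288)],170,140,5)
C=[(.075,.1,.076),(.075,-.1,.076),(-.075,-.1,.076),(-.075,.1,.076)]
D=[(-.075,.1,.004),(-.075,-.1,.004)]
def W(p,L,dx,n):
    L=np.array(L,float); L[:n,0]+=dx
    c,s=np.cos(p[2]),np.sin(p[2]); return np.c_[p[0]+c*L[:,0]-s*L[:,1],p[1]+s*L[:,0]+c*L[:,1],L[:,2]+p[4]]
def r(p,top=1,sc=1):
    a=(proj(T,W(p,B+C,p[3],5))-pt); b=(proj(S,W(p,B+C+D,p[3],5))-ps)[:]
    return np.r_[top*a.ravel(),sc*b.ravel()]
g=ray(T,pt[2],.089)
print(g)
for w in((1,1),(1,0),(0,1)):
  best=min((least_squares(r,[g[0],g[1],y,0,0],args=w,loss="soft_l1") for y in(0,1.57,3.14,-1.57)),key=lambda q:q.cost)
  p=best.x
  print(w,p,best.cost)
  res=r(p);
  if w==(1,1):
    print(res.reshape(-1,2).round(1).tolist())
    np.save("fit.npy",p)
    print(W(p,B,p[3],5)); print("knob",W(p,[(-.108,0,.042)],0,0))
for n,uv,z in(("loupe",(112,458),.03),("cyl",(82,313),.03),("padl",(717,228),.07)):
    print(n,ray(T,ft([uv],160,125,4)[0],z))
print("knob ray",ray(T,ft([(438,446)],160,125,4)[0],.042+.006))
E
```

```text
[ 0.62796249 -0.06034405  0.089     ]
(1, 1) [ 6.27604166e-01 -6.08553878e-02  1.05457495e-01 -1.91887901e-04
  8.09203164e-04] 6.230281549847636
[[-0.0, 0.5], [0.1, 0.1], [0.3, 0.1], [0.4, -0.0], [0.7, -0.2], [-0.6, 0.2], [-0.3, -0.6], [1.0, -0.3], [0.5, 0.2], [-0.2, -1.3], [-0.3, -0.3], [0.1, -0.1], [0.0, 0.1], [-0.1, -0.4], [-1.0, -0.0], [0.4, 0.1], [0.4, 0.5], [-1.5, -0.2], [-1.1, 2.2], [0.2, 1.1]]
[[ 0.62025552  0.00674664  0.0898092 ]
 [ 0.62383443 -0.02706447  0.0898092 ]
 [ 0.62741334 -0.06087559  0.0898092 ]
 [ 0.63099226 -0.0946867   0.0898092 ]
 [ 0.63457117 -0.12849781  0.0898092 ]]
knob [[ 0.52020416 -0.0722237   0.0428092 ]]
(1, 0) [ 6.28698795e-01 -6.05061161e-02  9.66542872e-02  3.43782218e-04
 -4.67088917e-03] 0.25929778638188794
(0, 1) [ 6.37112625e-01 -6.63498349e-02  6.39997547e+00 -5.10473749e-04
 -5.16689588e-03] 2.197604121181117
loupe [0.53012436 0.09492659 0.03      ]
cyl [0.60727142 0.10654101 0.03      ]
padl [ 0.61524132 -0.22150657  0.07      ]
knob ray [ 0.51985722 -0.07185881  0.048     ]
```

apply_moves:
  rows: "0 3 -2 0 0.02;0 6 -4 0 0.04;0 9 -6 0 0.06;0 12.5 -8.2 0 0.08;0 16 -10.5 0 0.1;0 19.5 -12.8 0 0.12;0 23 -15.1 0 0.14;0 26.5 -17.4 0 0.16;0 30 -19.7 0 0.18;0 33.5 -22 0 0.2;0 37 -24.3 0 0.22;0 40.5 -26.6 0 0.24;0 44 -28.9 0 0.256;0 47.5 -31.2 0 0.256;0 51 -33.5 0 0.256;0 54 -35.4 0 0.256;0 56.5 -37.1 0 0.256;0 56.5 -37.1 0 0.256;0 56.5 -37.1 0 0.256"
  force: 20

```text
t: 1.68
tool_pos: [0.6274, -0.058, 0.2176]
tool_rot: [0.998, 0.055, -0.001, -0.001]
wrist_force: [0.1, -0.1, -0.2]
grip_width: 0.0001
```

Run:
```python
from cell import env,capture,get_calibration
import cv2,numpy as np
from h import *
o=env.get_obs(); 
for k in("t","tool_pos","tool_rot","wrist_force","grip_width","joints"): print(k,o[k])
c=get_calibration("wrist"); im=capture("wrist"); cv2.imwrite("pics/w1.png",cv2.resize(im[:,:,::-1],None,fx=1.5,fy=1.5,interpolation=cv2.INTER_CUBIC))
np.save("w1c.npy",c,allow_pickle=True)
B=[[ 0.62025552,0.00674664],[ 0.62383443,-0.02706447],[.62741334,-.06087559],[ 0.63099226,-0.0946867],[.63457117,-.12849781]]
print(proj(c,np.c_[B,[.089]*5])*1.5)
```

```text
t 1.6833
tool_pos [ 0.62739578 -0.05804445  0.21759943]
tool_rot [ 9.98466455e-01  5.53511998e-02 -7.85023262e-04 -6.04704611e-04]
wrist_force [ 0.05672248 -0.12207536 -0.15558199]
grip_width 9.814209680711388e-05
joints [ 0.06220008  0.5843675  -0.00699005  1.48591516  0.00322019  1.07301855
 -1.40521058]
[[295.62391135 275.3531404 ]
 [340.022112   275.58849792]
 [384.40991502 275.82380166]
 [428.78729993 276.05903623]
 [473.15428007 276.29422825]]
```

View pics/w1.png

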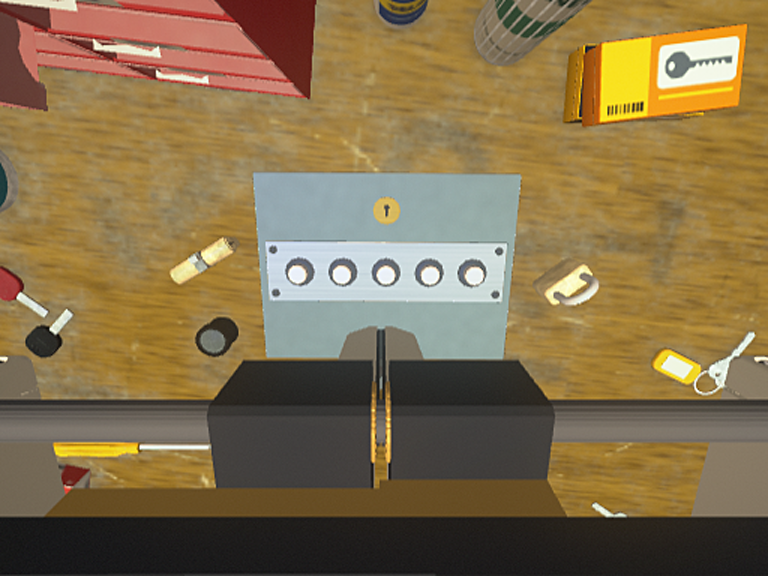

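Run:
```python
import cv2,numpy as np
from h import *
c=np.load("w1c.npy",allow_pickle=True).item()
im=cv2.imread("pics/w1.png")
cv2.imwrite("pics/w1c.png",cv2.resize(im[230:310,255:520],None,fx=3,fy=3,interpolation=cv2.INTER_CUBIC))
g=im.min(2)[245:300,280:490]
n,l,st,ce=cv2.connectedComponentsWithStats((g>225).astype(np.uint8))
for z in (.089,.085):
  for s,q in zip(st[1:],ce[1:]):
    if s[4]>100:
        p=(q+[280,245]+.5)/1.5-.5; print(s[4],q+[280,245],ray(c,p,z))
R=cv2.Rodrigues(c["rvec"])[0];print(-R.T@c["tvec"])
```

```text
204 [296.66666667 274.32352941] [0.62133026 0.00619885 0.089     ]
209 [341.16267943 274.73684211] [ 0.62477486 -0.02766898  0.089     ]
202 [385.53960396 275.06435644] [ 0.62827813 -0.06145468  0.089     ]
209 [429.78947368 275.46411483] [ 0.63171554 -0.09516403  0.089     ]
210 [474.16666667 275.73809524] [ 0.63526316 -0.12896868  0.089     ]
204 [296.66666667 274.32352941] [0.62027745 0.00695713 0.085     ]
209 [341.16267943 274.73684211] [ 0.62376872 -0.02736962  0.085     ]
202 [385.53960396 275.06435644] [ 0.62731946 -0.06161312  0.085     ]
209 [429.78947368 275.46411483] [ 0.63080345 -0.09577924  0.085     ]
210 [474.16666667 275.73809524] [ 0.63439914 -0.13004194  0.085     ]
[ 0.69902747 -0.04976223  0.3841985 ]
```

View pics/w1c.png

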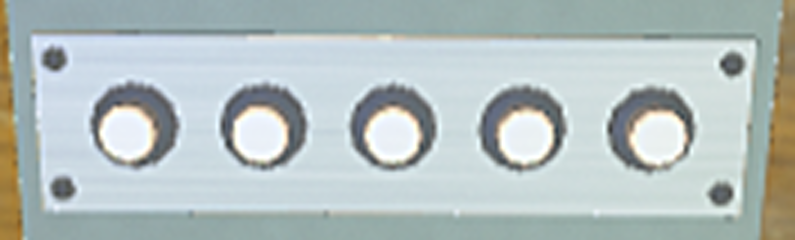

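apply_moves:
  rows: "0 0.05 0.35 3 0;0 0.05 0.35 6 0;0 0.05 0.35 9 0;0 0.05 0.35 11 0;0 0.05 0.35 12 0;0 0.05 0.35 12.3 0;0 0.05 0.35 12.3 0;0 0.05 0.35 12.3 0;0 0.05 0.35 12.3 0"

```text
t: 2.48
tool_pos: [0.6293, -0.0648, 0.0975]
tool_rot: [0.999, 0.053, 0.002, 0.0]
wrist_force: [-0.5, -1.0, 0.1]
grip_width: 0.0005
```

Run:
```python
from cell import env
o=env.get_obs()
for k in("t","tool_pos","tool_rot","wrist_force","qd"): print(k,o[k])
```

```text
t 2.4833
tool_pos [ 0.62925393 -0.06484589  0.09754035]
tool_rot [9.98612595e-01 5.26274819e-02 1.77137222e-03 3.09222156e-04]
wrist_force [-0.4758863  -1.03476257  0.05737846]
qd [-0.00492022 -0.00201984 -0.00405354  0.00181326  0.00092313 -0.00134314
 -0.00148801]
```

apply_moves:
  rows: "0 -0.06 -0.37 0.3 0;0 -0.06 -0.37 0.5 0;0 -0.06 -0.37 0.6 0;0 -0.06 -0.37 0.6 0;0 -0.06 -0.37 0.6 0"

```text
t: 2.9
tool_pos: [0.627, -0.0607, 0.0897]
tool_rot: [0.999, 0.053, -0.0, 0.0]
wrist_force: [-0.1, -0.8, 0.2]
grip_width: 0.0006
```

apply_moves:
  rows: "0 0 0 0.05 0;0 0 0 0.1 0;0 0 0 0.1 0;0 0 0 0.1 0"

```text
t: 3.23
tool_pos: [0.6272, -0.0608, 0.0888]
tool_rot: [0.999, 0.053, 0.0, 0.0]
wrist_force: [-0.3, 0.9, 0.5]
grip_width: 0.0005
```

apply_moves:
  rows: "0 0 0 0.03 0;0 0 0 0.06 0;0 0 0 0.1 0;0 0 0 0.1 0"

```text
t: 3.57
tool_pos: [0.6272, -0.0608, 0.0879]
tool_rot: [0.999, 0.053, 0.0, 0.0]
wrist_force: [0.0, -0.1, 2.4]
grip_width: 0.0009
```

apply_moves:
  rows: "0 0 0 0.03 0;0 0 0 0.06 0;0 0 0 0.1 0;0 0 0 0.1 0"

```text
t: 3.9
tool_pos: [0.6272, -0.0608, 0.0867]
tool_rot: [0.999, 0.053, 0.0, 0.0]
wrist_force: [0.1, 0.0, 2.2]
grip_width: 0.0003
```

apply_moves:
  rows: "0 0 0 0.03 0;0 0 0 0.06 0;0 0 0 0.06 0;0 0 0 0.06 0"

```text
t: 4.23
tool_pos: [0.6272, -0.0608, 0.0861]
tool_rot: [0.999, 0.053, 0.0, 0.0]
wrist_force: [-0.5, 0.2, 1.4]
grip_width: 0.0001
```

apply_moves:
  rows: "0 0 0 0.03 0;0 0 0 0.05 0;0 0 0 0.05 0;0 0 0 0.05 0"

```text
t: 4.57
tool_pos: [0.6272, -0.0608, 0.0856]
tool_rot: [0.999, 0.053, 0.0, 0.0]
wrist_force: [0.2, -0.8, 2.4]
grip_width: 0.0004
```

apply_moves:
  rows: "0 0 0 0.02 0;0 0 0 0.03 0;0 0 0 0.03 0;0 0 0 0.03 0"

```text
t: 4.9
tool_pos: [0.6272, -0.0608, 0.0853]
tool_rot: [0.999, 0.053, 0.0, 0.0]
wrist_force: [0.5, -0.9, 2.8]
grip_width: 0.0007
```

apply_moves:
  rows: "0 0 0 -0.5 0;0 0 0 -1.2 0;0 0.05 -1.5 -1.2 0;0 0.05 -3 -1.2 0;0 0.05 -3.4 -1.2 0;0 0.05 -3.4 -1.2 0;0 0.05 -3.4 -0.9 0;0 0.05 -3.4 -0.6 0;0 0.05 -3.4 -0.5 0;0 0.05 -3.4 -0.5 0;0 0.05 -3.4 -0.5 0"

```text
t: 5.82
tool_pos: [0.6238, -0.0276, 0.09]
tool_rot: [0.999, 0.052, -0.0, 0.0]
wrist_force: [0.3, -1.3, 0.3]
grip_width: 0.0007
```

apply_moves:
  rows: "0 0 0 0.05 0;0 0 0 0.1 0;0 0 0 0.1 0;0 0 0 0.1 0"

```text
t: 6.15
tool_pos: [0.6241, -0.0271, 0.0895]
tool_rot: [0.999, 0.053, 0.0, 0.0]
wrist_force: [-0.4, 0.3, -0.4]
grip_width: 0.0009
```

apply_moves:
  rows: "0 0 0 0.05 0;0 0 0 0.1 0;0 0 0 0.15 0;0 0 0 0.15 0;0 0 0 0.15 0"

```text
t: 6.57
tool_pos: [0.6241, -0.0271, 0.088]
tool_rot: [0.999, 0.053, 0.0, 0.0]
wrist_force: [-0.3, -1.4, 2.1]
grip_width: 0.0004
```

apply_moves:
  rows: "0 0 0 0.03 0;0 0 0 0.06 0;0 0 0 0.1 0;0 0 0 0.1 0"

```text
t: 6.9
tool_pos: [0.6241, -0.0271, 0.0868]
tool_rot: [0.999, 0.053, 0.0, 0.0]
wrist_force: [-0.2, -2.2, 2.8]
grip_width: 0.0007
```

apply_moves:
  rows: "0 0 0 0.03 0;0 0 0 0.06 0;0 0 0 0.06 0;0 0 0 0.06 0"

```text
t: 7.23
tool_pos: [0.6241, -0.0271, 0.0862]
tool_rot: [0.999, 0.053, 0.0, 0.0]
wrist_force: [-0.3, -1.4, 2.8]
grip_width: 0.0006
```

apply_moves:
  rows: "0 0 0 0.03 0;0 0 0 0.05 0;0 0 0 0.05 0;0 0 0 0.05 0"

```text
t: 7.57
tool_pos: [0.6241, -0.0269, 0.0857]
tool_rot: [0.999, 0.053, 0.0, 0.0]
wrist_force: [0.4, -2.4, 2.2]
grip_width: 0.0002
```

apply_moves:
  rows: "0 0 0 0.02 0;0 0 0 0.04 0;0 0 0 0.04 0;0 0 0 0.04 0"

```text
t: 7.9
tool_pos: [0.624, -0.0267, 0.0852]
tool_rot: [0.999, 0.053, 0.0, -0.0]
wrist_force: [0.3, -1.7, 2.0]
grip_width: 0.0002
```

Buttons 3 and 2 are both soft. Next is button 1.

apply_moves:
  rows: "0 0 0 -0.5 0;0 0 0 -1.2 0;0 0.02 -1.5 -1.2 0;0 0.02 -3 -1.2 0;0 0.02 -3.35 -1.2 0;0 0.02 -3.35 -1.2 0;0 0.02 -3.35 -0.9 0;0 0.02 -3.35 -0.6 0;0 0.02 -3.35 -0.45 0;0 0.02 -3.35 -0.45 0;0 0.02 -3.35 -0.45 0"

```text
t: 8.82
tool_pos: [0.6204, 0.0055, 0.0895]
tool_rot: [0.999, 0.052, -0.0, 0.0]
wrist_force: [1.3, -0.7, 0.2]
grip_width: 0.0004
```

apply_moves:
  rows: "0 0 0 0.05 0;0 0 0 0.1 0;0 0 0 0.15 0;0 0 0 0.15 0;0 0 0 0.15 0"

```text
t: 9.23
tool_pos: [0.6207, 0.0059, 0.0885]
tool_rot: [0.999, 0.053, 0.0, 0.0]
wrist_force: [-0.8, -1.2, 2.7]
grip_width: 0.0008
```

apply_moves:
  rows: "0 0 0 0.03 0;0 0 0 0.06 0;0 0 0 0.1 0;0 0 0 0.1 0"

```text
t: 9.57
tool_pos: [0.6208, 0.0061, 0.0873]
tool_rot: [0.999, 0.053, 0.0, 0.0]
wrist_force: [-0.7, -1.2, 3.3]
grip_width: 0.0004
```

apply_moves:
  rows: "0 0 0 0.03 0;0 0 0 0.06 0;0 0 0 0.06 0;0 0 0 0.06 0"

```text
t: 9.9
tool_pos: [0.6208, 0.0065, 0.0867]
tool_rot: [0.999, 0.053, 0.0, 0.0]
wrist_force: [-0.7, -2.0, 3.0]
grip_width: 0.0003
```

apply_moves:
  rows: "0 0 0 0.03 0;0 0 0 0.06 0;0 0 0 0.06 0;0 0 0 0.06 0"

```text
t: 10.23
tool_pos: [0.6208, 0.0065, 0.0861]
tool_rot: [0.999, 0.053, 0.0, -0.0]
wrist_force: [-0.4, -1.4, 2.5]
grip_width: 0.0005
```

apply_moves:
  rows: "0 0 0 0.03 0;0 0 0 0.06 0;0 0 0 0.06 0;0 0 0 0.06 0"

```text
t: 10.57
tool_pos: [0.6207, 0.0067, 0.0855]
tool_rot: [0.999, 0.053, 0.0, -0.0]
wrist_force: [1.1, -1.8, 2.5]
grip_width: 0.0007
```

apply_moves:
  rows: "0 0 0 -0.5 0;0 0 0 -1.2 0;0 0 2 -1.3 0;0 0 5 -1.3 0;0 0 8 -1.3 0;0 0 9.7 -1.3 0;0 0 10.25 -1.3 0;0 0 10.25 -1.3 0;0 0 10.25 -0.9 0;0 0 10.25 -0.6 0;0 0 10.25 -0.4 0;0 0 10.25 -0.4 0;0 0 10.25 -0.4 0"

```text
t: 11.65
tool_pos: [0.6314, -0.0936, 0.0894]
tool_rot: [0.999, 0.054, -0.0, -0.001]
wrist_force: [-0.0, 0.9, 1.1]
grip_width: 0.0003
```

apply_moves:
  rows: "0 0 0 0.03 0;0 0 0 0.06 0;0 0 0 0.1 0;0 0 0 0.1 0;0 0 0 0.1 0"

```text
t: 12.07
tool_pos: [0.6317, -0.0954, 0.0886]
tool_rot: [0.999, 0.053, 0.0, -0.0]
wrist_force: [0.4, 0.1, 0.7]
grip_width: 0.0005
```

apply_moves:
  rows: "0 0 0 0.03 0;0 0 0 0.06 0;0 0 0 0.1 0;0 0 0 0.1 0"

```text
t: 12.4
tool_pos: [0.6316, -0.0954, 0.0877]
tool_rot: [0.999, 0.053, 0.0, -0.0]
wrist_force: [0.3, 0.5, 3.7]
grip_width: 0.0002
```

apply_moves:
  rows: "0 0 0 0.03 0;0 0 0 0.06 0;0 0 0 0.1 0;0 0 0 0.1 0"

```text
t: 12.73
tool_pos: [0.6317, -0.0955, 0.0869]
tool_rot: [0.999, 0.053, 0.0, 0.0]
wrist_force: [-0.6, 0.8, 5.8]
grip_width: 0.0005
```

apply_moves:
  rows: "0 0 0 0.03 0;0 0 0 0.06 0;0 0 0 0.06 0;0 0 0 0.06 0"

```text
t: 13.07
tool_pos: [0.6317, -0.0955, 0.0865]
tool_rot: [0.999, 0.053, 0.0, 0.0]
wrist_force: [-0.7, 1.3, 5.8]
grip_width: 0.0005
```

Button 4 is firm, so it's in the code. I'll go on in small steps until it snaps.

apply_moves:
  rows: "0 0 0 0.03 0;0 0 0 0.05 0;0 0 0 0.05 0"

```text
t: 13.32
tool_pos: [0.6317, -0.0955, 0.0861]
tool_rot: [0.999, 0.053, 0.0, 0.0]
wrist_force: [-0.8, 1.3, 6.7]
grip_width: 0.0001
```

apply_moves:
  rows: "0 0 0 0.03 0;0 0 0 0.05 0;0 0 0 0.05 0"

```text
t: 13.57
tool_pos: [0.6317, -0.0955, 0.0858]
tool_rot: [0.999, 0.053, 0.0, 0.0]
wrist_force: [-0.9, 1.0, 8.3]
grip_width: 0.0004
```

apply_moves:
  rows: "0 0 0 0.02 0;0 0 0 0.04 0;0 0 0 0.04 0"

```text
t: 13.82
tool_pos: [0.6317, -0.0955, 0.0855]
tool_rot: [0.999, 0.053, 0.0, 0.0]
wrist_force: [-1.7, 0.9, 6.9]
grip_width: 0.0007
```

apply_moves:
  rows: "0 0 0 0.02 0;0 0 0 0.04 0;0 0 0 0.04 0"

```text
t: 14.07
tool_pos: [0.6317, -0.0955, 0.0851]
tool_rot: [0.999, 0.053, 0.0, 0.0]
wrist_force: [-2.2, 1.3, 8.8]
grip_width: 0.0001
```

apply_moves:
  rows: "0 0 0 0.02 0;0 0 0 0.04 0;0 0 0 0.04 0"

```text
t: 14.32
tool_pos: [0.6317, -0.0954, 0.0846]
tool_rot: [0.999, 0.053, 0.0, 0.0]
wrist_force: [-0.5, 1.3, 4.3]
grip_width: 0.0006
```

apply_moves:
  rows: "0 0 0 0.01 0;0 0 0 0.02 0;0 0 0 0.02 0"

```text
t: 14.57
tool_pos: [0.6316, -0.0955, 0.0834]
tool_rot: [0.999, 0.053, 0.0, 0.0]
wrist_force: [0.4, 1.0, 2.9]
grip_width: 0.0006
```

Force fell from 8.8 N to 2.9 N: button 4 snapped. Next is button 5.

apply_moves:
  rows: "0 0 0 -0.5 0;0 0 0 -1.3 0;0 0 1.5 -1.4 0;0 0 3 -1.4 0;0 0 3.4 -1.4 0;0 0 3.4 -1.4 0;0 0 3.4 -1 0;0 0 3.4 -0.7 0;0 0 3.4 -0.6 0;0 0 3.4 -0.6 0;0 0 3.4 -0.6 0"

```text
t: 15.48
tool_pos: [0.6347, -0.1285, 0.0893]
tool_rot: [0.999, 0.053, -0.001, -0.0]
wrist_force: [-0.7, 0.2, 1.8]
grip_width: 0.0005
```

apply_moves:
  rows: "0 0 0 0.05 0;0 0 0 0.1 0;0 0 0 0.15 0;0 0 0 0.15 0;0 0 0 0.15 0"

```text
t: 15.9
tool_pos: [0.635, -0.1286, 0.0882]
tool_rot: [0.999, 0.053, -0.0, -0.0]
wrist_force: [-1.1, 1.6, 2.8]
grip_width: 0.0006
```

apply_moves:
  rows: "0 0 0 0.03 0;0 0 0 0.06 0;0 0 0 0.1 0;0 0 0 0.1 0"

```text
t: 16.23
tool_pos: [0.635, -0.1286, 0.0872]
tool_rot: [0.999, 0.053, -0.0, -0.0]
wrist_force: [-1.9, 2.2, 4.9]
grip_width: 0.0004
```

apply_moves:
  rows: "0 0 0 0.03 0;0 0 0 0.06 0;0 0 0 0.1 0;0 0 0 0.1 0"

```text
t: 16.57
tool_pos: [0.635, -0.1286, 0.0865]
tool_rot: [0.999, 0.053, -0.0, -0.0]
wrist_force: [-3.0, 2.9, 6.7]
grip_width: 0.0003
```

apply_moves:
  rows: "0 0 0 0.03 0;0 0 0 0.05 0;0 0 0 0.05 0;0 0 0 0.05 0"

```text
t: 16.9
tool_pos: [0.635, -0.1286, 0.0862]
tool_rot: [0.999, 0.053, -0.0, -0.0]
wrist_force: [-4.1, 3.1, 7.5]
grip_width: 0.0007
```

apply_moves:
  rows: "0 0 0 0.02 0;0 0 0 0.04 0;0 0 0 0.04 0"

```text
t: 17.15
tool_pos: [0.635, -0.1287, 0.086]
tool_rot: [0.999, 0.053, 0.0, -0.0]
wrist_force: [-2.7, 2.3, 8.4]
grip_width: 0.0006
```

apply_moves:
  rows: "0 0 0 0.02 0;0 0 0 0.04 0;0 0 0 0.04 0"

```text
t: 17.4
tool_pos: [0.635, -0.1286, 0.0856]
tool_rot: [0.999, 0.053, 0.0, -0.0]
wrist_force: [-3.8, 2.2, 7.8]
grip_width: 0.0004
```

apply_moves:
  rows: "0 0 0 0.02 0;0 0 0 0.04 0;0 0 0 0.04 0"

```text
t: 17.65
tool_pos: [0.635, -0.1286, 0.0852]
tool_rot: [0.999, 0.053, 0.0, -0.0]
wrist_force: [-3.2, 3.1, 6.8]
grip_width: 0.0003
```

apply_moves:
  rows: "0 0 0 0.02 0;0 0 0 0.04 0;0 0 0 0.04 0"

```text
t: 17.9
tool_pos: [0.6354, -0.1292, 0.0838]
tool_rot: [0.999, 0.053, 0.0, 0.0]
wrist_force: [-1.6, 1.5, 3.3]
grip_width: 0.0005
```

apply_moves:
  rows: "0 0 0 0 0;0 0 0 0 0"

```text
t: 18.07
tool_pos: [0.6354, -0.1292, 0.0838]
tool_rot: [0.999, 0.053, 0.0, -0.0]
wrist_force: [0.2, 1.8, 2.1]
grip_width: 0.0008
```

apply_moves:
  rows: "0 0 0 -1 0;0 0 0 -3 0;0 -1 -0.6 -5.5 0;0.6 -3.5 -2.2 -7.6 0;0.6 -6.5 -4.1 -7.6 0;0.6 -9.5 -6 -7.6 0;0.6 -10.8 -6.84 -7.6 0;0.6 -10.8 -6.84 -7.6 0;0.6 -10.8 -6.84 -7.6 0;0.6 -10.8 -6.84 -7.6 0;0.6 -10.8 -6.84 -7.6 0"

```text
t: 18.98
tool_pos: [0.5219, -0.0739, 0.1599]
tool_rot: [0.999, 0.052, 0.001, 0.0]
wrist_force: [0.2, 0.2, -0.4]
grip_width: 0.0492
```

Run:
```python
from cell import env,capture,get_calibration
import cv2,numpy as np
from h import *
o=env.get_obs(); 
for k in("t","tool_pos","tool_rot","wrist_force","grip_width"): print(k,o[k])
c=get_calibration("wrist"); im=capture("wrist"); cv2.imwrite("pics/w2.png",cv2.resize(im[:,:,::-1],None,fx=1.5,fy=1.5,interpolation=cv2.INTER_CUBIC))
print(proj(c,[[.5209,-.0726,.042]])*1.5)
im=capture("top");cv2.imwrite("pics/t2.png",cv2.resize(im[125:275,160:360,::-1],None,fx=4,fy=4,interpolation=cv2.INTER_CUBIC))
```

```text
t 18.9833
tool_pos [ 0.52194837 -0.07387914  0.15993742]
tool_rot [9.98636239e-01 5.21991381e-02 8.17017888e-04 4.94494211e-04]
wrist_force [ 0.16719829  0.2316861  -0.38900084]
grip_width 0.049167164343296536
[[378.53147703 280.54534665]]
```

View pics/w2.png

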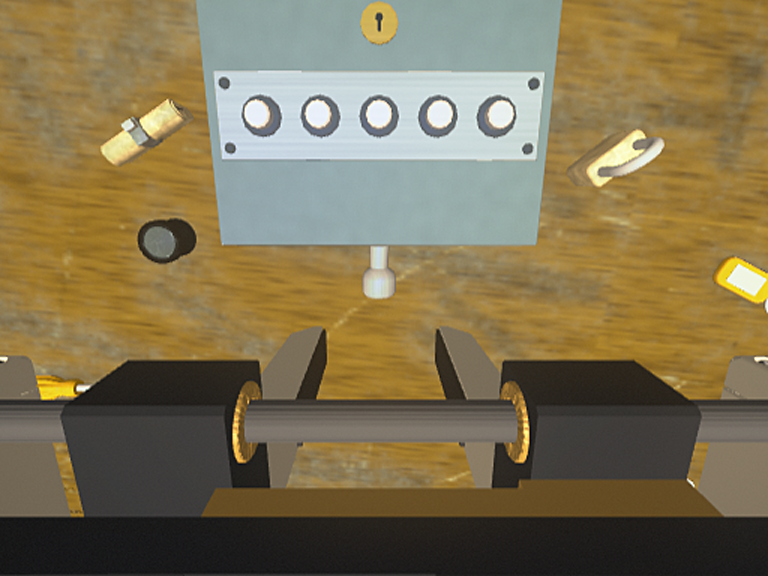

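The knob head sits at (379,280), right on the predicted pixel. I'll go down around it.

apply_moves:
  rows: "0.6 0 0 2 0;0.6 0 0 5 0;0.6 0 0 8 0;0.6 0 0 11 0;0.6 0 0 13 0;0.6 0 0 13.7 0;0.6 0 0 13.7 0;0.6 0 0 13.7 0;0.6 0 0 13.7 0"

```text
t: 19.83
tool_pos: [0.5218, -0.0729, 0.0241]
tool_rot: [0.999, 0.053, 0.001, 0.0]
wrist_force: [-1.0, -0.9, -0.5]
grip_width: 0.0556
```

apply_moves:
  rows: "0 -0.05 0 0 0;0 -0.05 0 0 0;0 -0.05 0 0 0;0 -0.05 0 0 0;0 -0.05 0 0 0;0 -0.05 0 0 0;0 -0.05 0 0 0"
  force: 20

```text
t: 20.42
tool_pos: [0.5201, -0.0729, 0.0232]
tool_rot: [0.999, 0.053, 0.0, 0.0]
wrist_force: [-0.3, -0.5, 2.3]
grip_width: 0.024
```

apply_moves:
  rows: "0 -0.2 0 0 0;0 -0.4 0 0 0;0 -0.7 0 0 0;0 -1 0 0 0;0 -1 0 0 0"

```text
t: 20.83
tool_pos: [0.5093, -0.074, 0.0231]
tool_rot: [0.999, 0.053, -0.0, 0.0]
wrist_force: [-0.2, 0.1, 3.1]
grip_width: 0.0245
```

apply_moves:
  rows: "0 -0.5 0 0 0;0 -1 0 0 0;0 -1.6 0 0 0;0 -2.2 0 0 0;0 -2.8 0 0 0;0 -3.4 0 0 0;0 -4 0 0 0;0 -4.6 0 0 0;0 -5.1 0 0 0;0 -5.5 0 0 0;0 -5.5 0 0 0;0 -5.5 0 0 0"

```text
t: 21.83
tool_pos: [0.4532, -0.0798, 0.023]
tool_rot: [0.999, 0.053, -0.002, -0.0]
wrist_force: [-0.3, -0.9, 8.1]
grip_width: 0.0241
```

Run:
```python
from cell import env,capture
import cv2
for k in("t","tool_pos","wrist_force","grip_width"): print(k,env.get_obs()[k])
im=capture("top");cv2.imwrite("pics/t3.png",cv2.resize(im[125:275,160:360,::-1],None,fx=4,fy=4,interpolation=cv2.INTER_CUBIC))
im=capture("wrist");cv2.imwrite("pics/w3.png",im[:,:,::-1])
```

```text
t 21.8333
tool_pos [ 0.45322837 -0.07976672  0.02302962]
wrist_force [-0.3444959  -0.91567707  8.09993073]
grip_width 0.02412909771074081
```

View pics/w3.png

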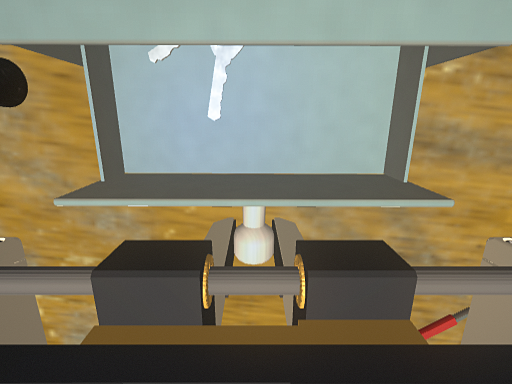

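The drawer is open with the keys visible inside. I'll let go and rise straight up.

apply_moves:
  rows: "0.6 0 0 0 0;0.6 0 0 0 0;0.6 0 0 0 0;0.6 0 0 0 0;0.6 0 0 0 0;0.6 0 0 -1 0;0.6 0 0 -3 0;0.6 0 0 -6 0;0.6 0 0 -9 0;0.6 0 0 -12 0;0.6 0 0 -15 0;0.6 0 0 -18 0;0.6 0 0 -20 0;0.6 0 0 -20 0;0.6 0 0 -20 0"

```text
t: 23.18
tool_pos: [0.4554, -0.0795, 0.2235]
tool_rot: [0.999, 0.053, 0.001, 0.0]
wrist_force: [-1.3, 0.5, -0.9]
grip_width: 0.0557
```

Run:
```python
from cell import env,capture
import cv2
for k in("t","tool_pos","wrist_force","grip_width"): print(k,env.get_obs()[k])
im=capture("scene");cv2.imwrite("pics/s4.png",cv2.resize(im[110:290,140:360,::-1],None,fx=3,fy=3,interpolation=cv2.INTER_CUBIC))
im=capture("wrist");cv2.imwrite("pics/w4.png",im[:,:,::-1])
```

```text
t 23.1833
tool_pos [ 0.45537706 -0.07950434  0.22346384]
wrist_force [-1.27153767  0.52354673 -0.90154907]
grip_width 0.05571226636728384
```

View pics/s4.png

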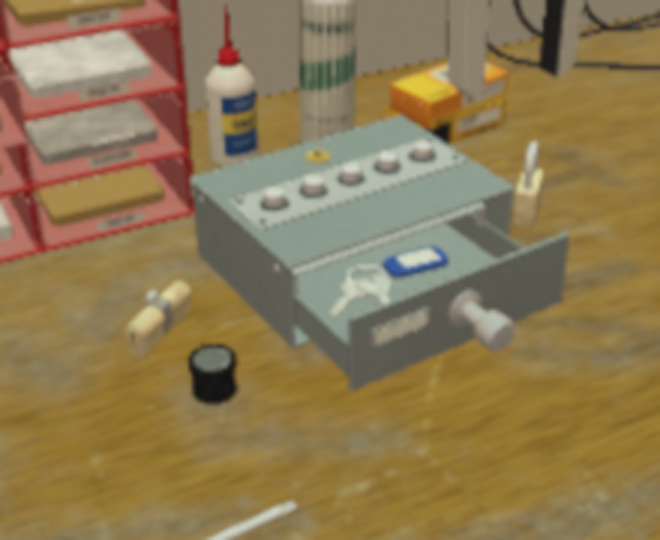

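View pics/w4.png

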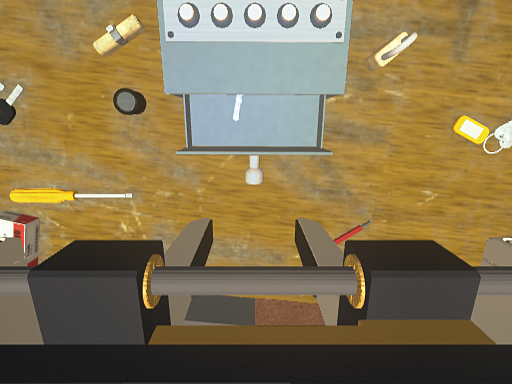

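The scene view shows the drawer well open, with the knob at (488,325) clear of the gripper. The caps are up, and the loupe, cylinder and padlock haven't moved. I'll hand the job in.

```bash
python3 -c "
from cell import ticket
print(ticket.close_job())"
```

```text
the job is handed in; nothing more can be done
None
```

The code is buttons 4 and 5. I set both, and the drawer is now open about 67 mm and let go. I handed the job in at about 23 s of robot time.

- **Soft buttons:** 3, 2 and 1 stayed soft, at most about 3.3 N. I let each go at roughly 3.5 to 4 mm of travel.
- **Code buttons:** 4 and 5 climbed to about 8 to 9 N, then fell suddenly to 2–3 N. I let each go right after its snap, at about 5.3 mm of travel. Force readings scatter by about 1 N, and up to about 4 N of sideways force showed while I pressed button 5.
- **Drawer:** it slid freely, with almost no pulling force measured. The wrist read 8 N upward at the end of the pull, and that was gone once I released the knob.
- **Last checks:** the final pictures show the drawer open, all caps back up, and the padlock, loupe and cylinder where they were. The gripper is about 20 cm above the knob, touching nothing. No check failed.

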